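# Lever the food slicer up onto its prop legs

## Robot

A 6-joint arm with a two-finger parallel gripper is mounted at the origin on a cart in front of the work surface, level with it; the furniture and walls round the work are solid. World frame = base frame: x ahead of the robot, y to its left, z up, the work surface at z = 0. Lengths are in m, angles in rad, forces in N, time in s.
With the tool pointing down it reaches from about 0.225 to 0.875 m from the base axis. Payload 3.4 kg.
Tool frame: the origin (TCP) lies at the very end of the fingers, on their centre line; the grasp point (between the pads) lies behind it (manip.grasp_offset is the z of the grasp point in the tool frame, in m); z points along the fingers, y is the line along which they close (so a half turn about z gives the same grasp; the last joint's range is limited). The gripper opens to 85 mm and grips with 20 to 120 N. Pads are 22 mm wide; open, the fingers measure 114 mm over their backs; the gripper's body (76 mm by 85 mm) begins 54 mm behind the grasp point. The pads swing forward as they close: fully open they stand 13 mm farther back than shut.
Start: joints at [-1.357, 0.276, 1.505, -0, 1.361, -0.121], TCP at [0.189, -0.543, 0.231] pointing down, gripper open.
Joint ranges: [-2.89, 2.89], [-0.75, 2.08], [0.22, 2.7], [-1.18, 4.32], [0.11, 2.71], [-2.7, 2.7]. Speed limits (rad/s): [2.57, 2.57, 3.14, 3.14, 3.14, 3.14].

## Interface

Orientations are given as a unit quaternion [w, x, y, z].
In Python, from rig import manip gives the robot as it stands.
- The arm moves only by the shell command python3 -m pendant 'ROWS' [FORCE]. ROWS is JSON, a list of rows, each an object of numbers: "dx", "dy", "dz": the shift along the tool's x, y, z in m; "rx", "ry", "rz": the turn, a rotation vector about the tool's x, y, z in degrees; "hand": the finger opening in m, from 0 to 0.0854. In form: [{"dx": .., "dy": .., "dz": .., "rx": .., "ry": .., "rz": .., "hand": ..}, ...]. A call has 1 to 12 rows; each row shifts and turns the commanded pose from where the row before left it, along the tool's axes as they then stand; what a row does not reach is not made up. A row lasts 1/12 s, in which the tool goes at most 41.7 mm and 7.16 degrees, less where a joint would pass 70% of its speed; a pose out of reach is approached as far as the arm can. A call is refused whole if a number of a shift passes 0.0417 or a number of a turn 7.16, either way. A call with a gripper value outside its range is refused whole. The fingers move at their own pace and stop on an object; FORCE is the grip in N (left out, the last holds). Time passes only in rows, so rows that do not move let the fingers close. It gives the time, the measured TCP pose, the force, the opening and the grip force at its end, in the units of the state.
- manip.get_state(): the state, without advancing time (a new reading comes with each control period).
- manip.get_image(name): name is "scene" or "top" or "wrist"; returns a dict with "frame" (384x512x3 uint8, red, green, blue), "fx", "fy", "cx", "cy" (pixels), "distortion" ([k1, k2, p1, p2, k3] as OpenCV has them; the pictures are not rectified), "position" and "attitude" of the camera in the world; the wrist camera has in their place "mount" (4x4, takes a point from camera to tool coordinates, whose origin is the TCP and whose axes are the flange's). Camera axes: x right, y up, looking along -z (the intrinsics and any distortion apply to the point x, -y, -z); pixel columns grow to the right and rows downward; lengths in m; the calibration is good to about 2 mm. A picture is of the moment at which its call begins: read the wrist's pose just before it. There is no depth.
- manip.sign_off(): hands the job in; it is judged then, once.
The state is a dict: "clock": time; "qpos": joint angles; "qd": joint speeds; "effort": joint torques, N m; "position": TCP position; "ee_rot": TCP orientation; "contact_force": force on the tool from outside, world axes, zero at the start; "moment": the same for the moment, N m; "width": finger opening in m; "gripper_force": force on a finger pad.
Only numpy, scipy, OpenCV 4.12 (cv2) and the standard library are available. Lean on these libraries where they do the work, as an engineer would, in place of code of your own. Each camera call takes 0.05 s, during which the arm holds its last target. There are 200 camera calls.

## Task

Raise the heavy food slicer so that it can be cleaned underneath: pass the flat steel bar over the wooden block and slide it gently fully home into the pocket under the slicer's edge until you feel it bear lightly on the stop inside, without ramming it or shoving the machine. Ease it back about 5 mm so that it cannot bind on the stop, and press the bar's handle down until the sprung prop legs have swung out to their stop. Let the slicer down gently onto its legs, draw the bar out and lay it flat on the worktop well away from the slicer; leave the mug, the mill and the shaker standing where they are.

Things in the scene. Friction and masses are not known exactly. Their poses are not given: they have to be found in the camera images.
- slicer: Silver electric food slicer with upright round blade, 270 (its x) x 240 x 245 mm high, 5 to 7.3 kg, loose on four rubber feet 21 mm high. Origin: on the worktop under its middle; z upright. Its -x side (about towards +y of the room; flat slice deck, top 62 mm high) has the edge to be levered up, at x = -135 mm; the machine tips about its two feet at x = +115 mm.
- pocket_mouth (a point): Middle of the pry pocket's mouth, below a small red mark: lower edge of the slicer's -x side, 21 mm up; axes as the slicer's. The bar goes in along +x. The pocket is 35 mm wide between ribs that hang 13 mm down (mouth flared to 43 mm), its roof flat, the worktop its floor. It ends at a clamped stop block, out of sight, set 26 to 38 mm inside the edge: to be felt; 1.5 mm off the worktop.
- legs (a joint): Swing of the two sprung prop legs under the slicer (one shaft, 45 mm behind the levered edge): 0 folded back, feet trailing on the worktop; the spring swings them out as the edge rises; 1.105 rad is the stop, just past upright. They get there at a tip of about 0.11 rad (edge lifted about 28 mm); let down, the slicer then stands on them tipped by about 0.10 rad.
- prop_feet: The two black rubber feet at the ends of the prop legs, 12 mm thick, 68 mm either side of the pocket's centre line; origin between them, at their centre.
- pry_bar: Flat straight steel bar 400 x 26 x 6 mm, 0.4 kg, its last 130 mm in a blue plastic handle 30 mm wide, 14 mm thick (4 mm below to 10 mm above the steel's underside). Origin: on the steel's underside, mid-length (within 15 mm of its balance point), 3 mm above the worktop when it lies; +x to the tip, z up out of its flat. The last 22 mm at the tip are bevelled on top down to 3 mm thick.
- bar_tip (a point): Middle of the bar's tip, on its underside, 200 mm to +x of the bar's origin.
- bar_end (a point): Middle of the bar's handle end, on its underside, 200 mm to -x of the bar's origin.
- fulcrum: Loose beech block before the pocket, 46 (x) x 90 (y) x 38 mm high, its top a ridge of 15 mm radius along its y axis; origin under its middle, about 75 mm outside the slicer's edge. The bar lies over the ridge, tip down, sloping about 18 degrees when home, and stays there by itself. Pressing near the handle's end then takes about 8 to 18 N.
- mug_1: White mug 92 x 124 x 93 mm with a handle, standing behind the work; origin under its middle.
- pepper_mill: Dark wooden pepper mill, 58 mm wide, 170 mm high, standing behind the work; origin under its middle.
- salt_shaker: Salt shaker, 44 mm wide, 90 mm high, grey and white, standing behind the work; origin under its middle.

How it is judged:
By the outcome, as a careful person would: the job done as asked, in the order asked, and still so for the second after the job is handed in, with the robot touching nothing.
It also fails if it takes over 72 s, if anything falls off the work surface, if the arm or the gripper's body presses on something with over 40 N, if the wrist force passes 120 N, or if a joint passes its speed limit or range.

## Working session

There is one attempt and no reset: what is moved stays moved. The work goes in short steps, Python scripts to look and compute and a shell command to move; the robot and the scene stay as the last step left them, time stands still between calls to the robot, and variables do not carry over. Pictures are saved under pics/ and viewed, at most 11 in all, crops included, and the job is handed in when it is done.

```bash
ls; mkdir -p pics
cat > h.py <<'E'
import numpy as np,cv2,json
from rig import manip
from scipy.spatial.transform import Rotation as R
def quat(q): return R.from_quat([q[1],q[2],q[3],q[0]])
def grab(name,save=None):
    s=manip.get_state(); im=manip.get_image(name)
    if 'mount' in im:
        T=np.eye(4);T[:3,:3]=quat(s['ee_rot']).as_matrix();T[:3,3]=s['position'];T=T@np.array(im['mount'])
        im['P']=T[:3,3];im['A']=T[:3,:3]
    else:
        im['P']=np.array(im['position']);a=np.array(im['attitude']);im['A']=a if a.shape==(3,3) else quat(a).as_matrix()
    im['K']=np.array([[im['fx'],0,im['cx']],[0,im['fy'],im['cy']],[0,0,1.]]);im['D']=np.array(im['distortion'],float)
    if save: cv2.imwrite('pics/'+save,im['frame'][:,:,::-1])
    return im
def ray(im,uv):
    p=cv2.undistortPoints(np.array(uv,float).reshape(-1,1,2),im['K'],im['D']).reshape(-1,2)
    d=np.c_[p[:,0],-p[:,1],-np.ones(len(p))]@im['A'].T
    return d/np.linalg.norm(d,axis=1)[:,None]
def onz(im,uv,z):
    d=ray(im,uv); return im['P']+d*((z-im['P'][2])/d[:,2])[:,None]
def proj(im,X):
    c=(np.atleast_2d(X)-im['P'])@im['A']; c=c*[1,-1,-1]
    return cv2.projectPoints(c,np.zeros(3),np.zeros(3),im['K'],im['D'])[0].reshape(-1,2)
E
python3 - <<'E'
from h import *
a=grab('scene','scene.png');b=grab('top','top.png');
print(manip.get_state(),manip.grasp_offset)
for i in(a,b):print(i['P'],i['A'],i['K'],i['D'])
E
```

```text
pics
{'clock': 0.1, 'qpos': array([-1.35702187e+00,  2.76507965e-01,  1.50596080e+00, -8.94950030e-06,
        1.36073067e+00, -1.20995545e-01]), 'qd': array([ 0.0010895 , -0.00244189, -0.00367208,  0.00095613, -0.00068838,
        0.0007111 ]), 'effort': array([ 2.40115027e-03, -4.17698658e+01, -2.46403992e+01, -1.77154238e-04,
        5.74948834e-03,  1.52451884e-05]), 'position': array([ 0.18881321, -0.54262786,  0.23055802]), 'ee_rot': array([-8.02326768e-04,  9.86023334e-01,  1.66605340e-01, -4.16265678e-05]), 'contact_force': array([ 0.26805888, -0.51711092,  0.04636351]), 'moment': array([ 0.02172377, -0.07660266,  0.00149235]), 'gripper_force': 0.0, 'width': 0.08553352928169988} -0.0187
[0.00568162 0.70197615 1.05625139] [[-0.79538686  0.43898949 -0.41790905]
 [-0.60607685 -0.56976789  0.55500938]
 [ 0.00553213  0.69473217  0.71924725]] [[451.15393267   0.         248.29167793]
 [  0.         451.15393267 192.56590749]
 [  0.           0.           1.        ]] [0.00099384 0.         0.         0.         0.        ]
[-0.41631616 -0.43568816  1.3826656 ] [[ 0.35262846  0.7359432  -0.57796261]
 [-0.93564131  0.28727055 -0.20506335]
 [ 0.01511666  0.61307686  0.78987863]] [[474.67586074   0.         253.81423033]
 [  0.         474.67586074 193.74851143]
 [  0.           0.           1.        ]] [-0.01513822  0.          0.          0.          0.        ]
```

View pics/scene.png

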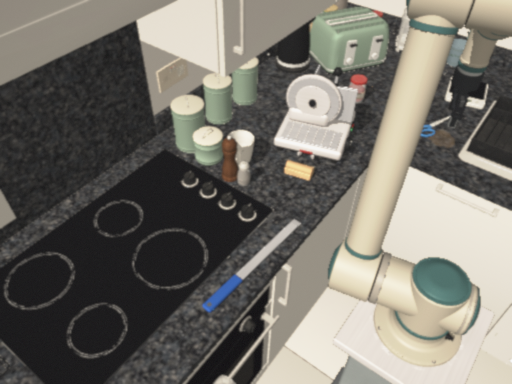

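View pics/top.png

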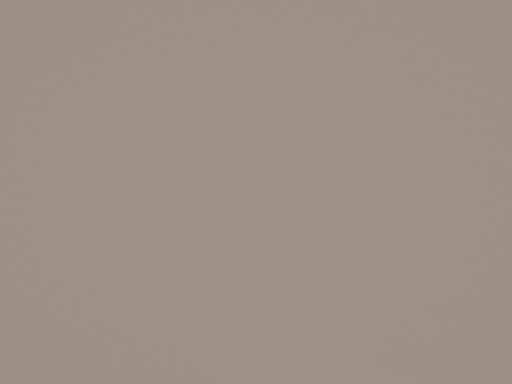

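The scene view shows the bar, with its blue handle end at about (208,305) and its tip at (298,223). The block is at (299,170), and the slicer's red mark is at (305,152) under the deck edge. The top camera is blocked (it shows a plain wall).

Run:
```python
from h import *
im=grab('scene');f=im['frame'].astype(int);hsv=cv2.cvtColor(im['frame'],cv2.COLOR_RGB2HSV)
def blob(m,n,z,roi):
    k=np.zeros(m.shape,np.uint8);x0,y0,x1,y1=roi;k[y0:y1,x0:x1]=m[y0:y1,x0:x1]
    c=max(cv2.findContours(k,0,2)[0],key=cv2.contourArea);r=cv2.minAreaRect(c);b=cv2.boxPoints(r)
    print(n,cv2.contourArea(c),'c',r[0],'\n',b.round(1).tolist(),'\n',onz(im,b,z).round(4).tolist(),onz(im,[r[0]],z).round(4));return c
H,S,V=hsv[...,0],hsv[...,1],hsv[...,2]
blob(((H>100)&(H<125)&(S>130)).astype(np.uint8),'handle',.01,(190,230,310,320))
c=blob(((V>140)&(S<60)).astype(np.uint8),'steel',.009,(225,215,305,285))
blob(((H>8)&(H<28)&(S>70)&(V>110)).astype(np.uint8),'block',.036,(275,155,330,185))
blob((((H<8)|(H>172))&(S>120)&(V>80)).astype(np.uint8),'red',.03,(290,145,320,160))
print('tipends')
print(onz(im,[[298,223],[207,306]],.006))
b=cv2.resize(im['frame'][60:200,180:380],None,fx=4,fy=4,interpolation=cv2.INTER_CUBIC);cv2.imwrite('pics/c1.png',b[:,:,::-1])
```

```text
handle 448.5 c (221.50003051757812, 293.0000305175781) 
 [[201.5, 305.5], [234.0, 273.0], [241.5, 280.5], [209.0, 313.0]] 
 [[0.4628, 0.2928, 0.01], [0.4583, 0.1632, 0.01], [0.4272, 0.1697, 0.01], [0.4333, 0.2973, 0.01]] [[0.4454 0.2326 0.01  ]]
steel 733.5 c (287.4999694824219, 263.5) 
 [[271.0, 243.0], [304.0, 243.0], [304.0, 284.0], [271.0, 284.0]] 
 [[0.4379, 0.016, 0.009], [0.3616, -0.0427, 0.009], [0.2869, 0.0751, 0.009], [0.3576, 0.1294, 0.009]] [[0.3595 0.0467 0.009 ]]
block 387.0 c (298.0377197265625, 169.86790466308594) 
 [[282.20001220703125, 173.1999969482422], [286.3999938964844, 158.6999969482422], [313.79998779296875, 166.5], [309.70001220703125, 181.10000610351562]] 
 [[0.5638, -0.2235, 0.036], [0.593, -0.2913, 0.036], [0.4985, -0.3147, 0.036], [0.4728, -0.2473, 0.036]] [[ 0.5314 -0.2688  0.036 ]]
red 8.0 c (305.941162109375, 152.23529052734375) 
 [[300.79998779296875, 151.89999389648438], [301.20001220703125, 150.10000610351562], [311.1000061035156, 152.5], [310.6000061035156, 154.39999389648438]] 
 [[0.5765, -0.3567, 0.03], [0.5807, -0.3662, 0.03], [0.5465, -0.3761, 0.03], [0.5425, -0.3666, 0.03]] [[ 0.5615 -0.3664  0.03  ]]
tipends
[[ 0.41818209 -0.0983679   0.006     ]
 [ 0.45228014  0.28360414  0.006     ]]
```

View pics/c1.png

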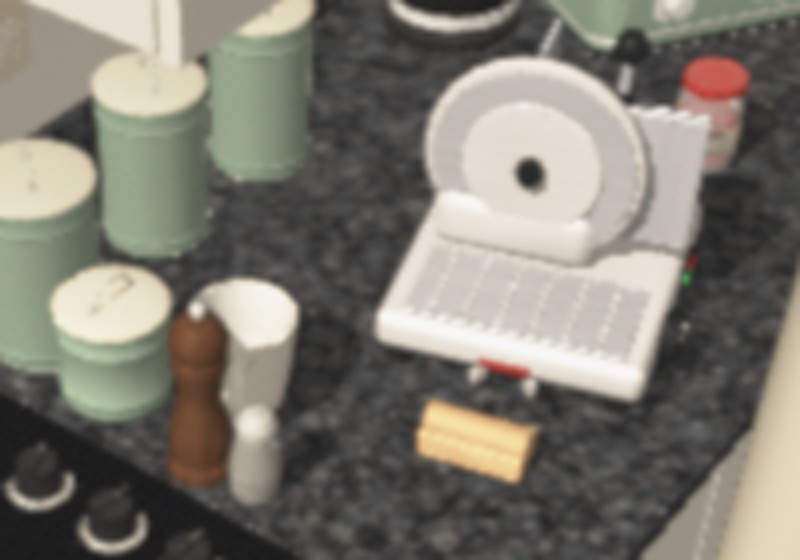

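```bash
python3 -m pendant '[{"dz":-0.04},{"dz":-0.04},{"dz":-0.04},{"dy":-0.03},{"dy":-0.03},{"dx":0.03,"dy":-0.03},{"dx":0.035,"dy":-0.03},{"dx":0.035,"dy":-0.03},{"dx":0.035,"dy":-0.03},{"dx":0.035,"dy":-0.03},{"dx":0.035,"dy":-0.03},{"dx":0.035}]'
python3 -m pendant '[{"dx":0.035},{"dx":0.035},{"dx":0.035},{"dx":0.035},{}]'
python3 - <<'E'
from h import *
im=grab('wrist','w1.png');print(im['P'],im['A'],im['K'],manip.get_state()['qpos'])
s=grab('scene')
print('mill,shaker',onz(s,[[230,180],[244,184],[245,163]],0))
E
```

```text
[ 0.25304505 -0.52067697  0.37379078] [[ 0.32769434  0.91039968  0.25256452]
 [-0.94478148  0.31635924  0.08546802]
 [-0.00209106 -0.26662567  0.96379789]] [[278.76386496   0.         254.66056236]
 [  0.         278.76386496 190.06462282]
 [  0.           0.           1.        ]] [-1.35700826e+00  2.76379686e-01  1.50567668e+00 -5.15485750e-06
  1.36069077e+00 -1.20956859e-01]
mill,shaker [[ 0.70326659 -0.122219    0.        ]
 [ 0.65460766 -0.13580672  0.        ]
 [ 0.71503522 -0.21971516  0.        ]]invalid input
invalid input
```

View pics/w1.png

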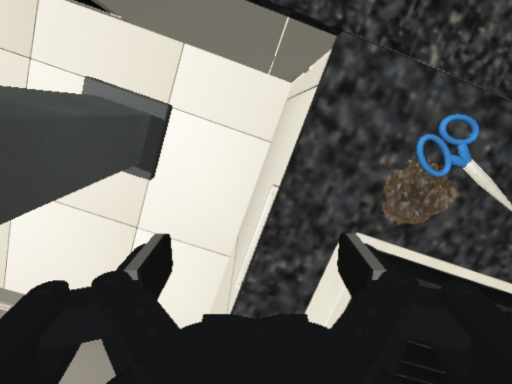

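The wrist view was taken from the start pose because the moves were refused as invalid. It shows floor, worktop edge and scissors, nothing I need. I'll test the row format, probably all seven keys are required.

```bash
python3 -m pendant '[{"dx":0,"dy":0,"dz":-0.04,"rx":0,"ry":0,"rz":0,"hand":0.085},{"dx":0,"dy":0,"dz":-0.04,"rx":0,"ry":0,"rz":0,"hand":0.085},{"dx":0,"dy":0,"dz":-0.04,"rx":0,"ry":0,"rz":0,"hand":0.085}]'
```

```text
clock: 0.5
position: [0.1888, -0.5424, 0.3519]
ee_rot: [-0.001, 0.986, 0.167, -0.0]
contact_force: [-0.7, -1.7, 0.7]
width: 0.0848
gripper_force: 0.0
```

```bash
python3 -m pendant '[{"dx":0,"dy":-0.03,"dz":0,"rx":0,"ry":0,"rz":0}]'
```

```text
invalid input
```

```bash
python3 -m pendant '[{"dx":0.01,"dy":-0.03,"dz":0,"rx":0,"ry":0,"rz":0,"hand":0.085},{"dx":0.03,"dy":-0.025,"dz":0,"rx":0,"ry":0,"rz":0,"hand":0.085},{"dx":0.03,"dy":-0.025,"dz":0,"rx":0,"ry":0,"rz":0,"hand":0.085},{"dx":0.03,"dy":-0.025,"dz":0,"rx":0,"ry":0,"rz":0,"hand":0.085},{"dx":0.03,"dy":-0.025,"dz":0,"rx":0,"ry":0,"rz":0,"hand":0.085},{"dx":0.03,"dy":-0.025,"dz":0,"rx":0,"ry":0,"rz":0,"hand":0.085},{"dx":0.03,"dy":-0.025,"dz":0,"rx":0,"ry":0,"rz":0,"hand":0.085},{"dx":0.03,"dy":-0.025,"dz":0,"rx":0,"ry":0,"rz":0,"hand":0.085},{"dx":0.03,"dy":-0.025,"dz":0,"rx":0,"ry":0,"rz":0,"hand":0.085},{"dx":0.03,"dy":-0.01,"dz":0,"rx":0,"ry":0,"rz":0,"hand":0.085},{"dx":0.01,"dy":0,"dz":0,"rx":0,"ry":0,"rz":0,"hand":0.085},{"dx":0,"dy":0,"dz":0,"rx":0,"ry":0,"rz":0,"hand":0.085}]'
python3 - <<'E'
from h import *
im=grab('wrist','w2.png');print(im['P'],manip.get_state()['qpos'])
E
```

```text
clock: 1.5
position: [0.3856, -0.2201, 0.3512]
ee_rot: [0.0, 0.986, 0.169, 0.0]
contact_force: [-0.3, -0.3, 0.2]
width: 0.085
gripper_force: 0.0
[ 0.44953081 -0.19756133  0.49438345] [-6.78342635e-01  2.49150766e-02  1.52291337e+00 -1.11110442e-03
  1.59406712e+00  5.55264960e-01]
```

View pics/w2.png

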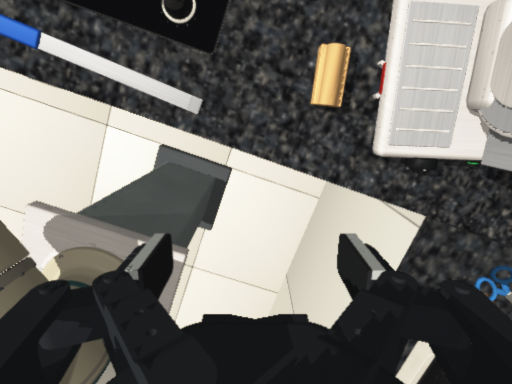

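The wrist view shows the bar running from the blue/steel joint at (38,42) to the tip at (200,105). The block is at (331,75), the red mark at (381,80), and the slicer's deck edge runs from (397,0) to (375,155).

Run:
```python
from h import *
im=grab('wrist');g=im['frame'];hsv=cv2.cvtColor(g,cv2.COLOR_RGB2HSV);H,S,V=[hsv[...,i] for i in range(3)]
def con(m,roi):
    k=np.zeros(m.shape,np.uint8);x0,y0,x1,y1=roi;k[y0:y1,x0:x1]=m[y0:y1,x0:x1]
    return max(cv2.findContours(k,0,1)[0],key=cv2.contourArea).reshape(-1,2)
def rect(c,z,n):
    P=onz(im,c+0.0,z)[:,:2].astype(np.float32)*1000;r=cv2.minAreaRect(P);print(n,np.round(r[0],1),np.round(r[1],1),round(r[2],1))
    return P
st=con((V>130)&(S<50),(40,30,208,118)); rect(st,.008,'steel')
# steel axis + tip
P=onz(im,st+0.,.008);v=cv2.fitLine(P[:,:2].astype(np.float32),2,0,.01,.01).ravel();print('line',v,'heading',np.degrees(np.arctan2(v[1],v[0])))
t=P[:,:2]@v[:2];print('ends',P[t.argmin()],P[t.argmax()])
rect(con((H>100)&(H<125)&(S>130),(0,0,60,60)),.012,'handle')
bl=con((H>8)&(H<28)&(S>60)&(V>80),(300,30,360,115));rect(bl,.03,'block')
rd=con(((H<8)|(H>172))&(S>120)&(V>70),(370,50,392,105));print(rd.min(0),rd.max(0));print('red',onz(im,[rd.mean(0)],.028),rect(rd,.03,'red') is None)
# slicer edge
w=((V>190)&(S<40));e=[]
for y in range(4,150,4):
    x=np.where(w[y,365:420])[0]
    if len(x): e.append((365+x[0],y))
e=np.array(e);print(e.tolist());
for z in(.045,.06):
    Q=onz(im,e+0.,z);v=cv2.fitLine(Q[:,:2].astype(np.float32),cv2.DIST_HUBER,0,.01,.01).ravel();print(z,'edge',v,'normal heading',np.degrees(np.arctan2(v[1],v[0])),Q[0],Q[-1])
```

```text
steel [436.5  30.6] [275.3  26.5] 86.8
line [0.0569426  0.99837744 0.4369009  0.03238092] heading 86.73566
ends [ 0.42810049 -0.10678406  0.008     ] [0.45657146 0.16736287 0.008     ]
handle [446.2 198.6] [64.5 31.6] 87.8
block [ 543.7 -288.8] [93.5 50.8] 13.5
[379  62] [385  91]
red [ 566.3 -367.9] [42.8  5.7] 18.1
red [[ 0.56703437 -0.36865512  0.028     ]] False
[[393, 4], [393, 8], [392, 12], [392, 16], [391, 20], [391, 24], [389, 28], [390, 32], [389, 36], [388, 40], [388, 44], [387, 48], [387, 52], [386, 56], [379, 60], [386, 64], [386, 68], [385, 72], [385, 76], [384, 80], [383, 84], [383, 88], [376, 92], [381, 96], [380, 100], [380, 104], [379, 108], [379, 112], [378, 116], [377, 120], [377, 124], [376, 128], [376, 132], [375, 136], [374, 140], [374, 144], [374, 148]]
0.045 edge [ 0.95476156  0.2973725   0.56571597 -0.3644666 ] normal heading 17.299856 [ 0.65708978 -0.33542563  0.045     ] [ 0.46060103 -0.39811306  0.045     ]
0.06 edge [ 0.9547615   0.29737258  0.56180245 -0.35892832] normal heading 17.29986 [ 0.65012463 -0.33085722  0.06      ] [ 0.460198   -0.39145109  0.06      ]
```

```bash
python3 -m pendant '[{"dx":0,"dy":0,"dz":0.02,"rx":0,"ry":0,"rz":-6.7,"hand":0.06},{"dx":0,"dy":0,"dz":0.02,"rx":0,"ry":0,"rz":-6.7,"hand":0.06},{"dx":0,"dy":0,"dz":0.02,"rx":0,"ry":0,"rz":-6.7,"hand":0.06},{"dx":0,"dy":0,"dz":0.02,"rx":0,"ry":0,"rz":-6.7,"hand":0.06},{"dx":0,"dy":0,"dz":0.02,"rx":0,"ry":0,"rz":-6.7,"hand":0.06},{"dx":0,"dy":0,"dz":0.02,"rx":0,"ry":0,"rz":-6.7,"hand":0.06},{"dx":0,"dy":0,"dz":0.02,"rx":0,"ry":0,"rz":-6.7,"hand":0.06},{"dx":0,"dy":0,"dz":0.02,"rx":0,"ry":0,"rz":-6.7,"hand":0.06},{"dx":0,"dy":0,"dz":0.02,"rx":0,"ry":0,"rz":-6.7,"hand":0.06},{"dx":0,"dy":0,"dz":0.02,"rx":0,"ry":0,"rz":-7.0,"hand":0.06},{"dx":0.02,"dy":0.018,"dz":0,"rx":0,"ry":0,"rz":0,"hand":0.06},{"dx":0.035,"dy":0.018,"dz":0,"rx":0,"ry":0,"rz":0,"hand":0.06}]'
python3 -m pendant '[{"dx":0.038,"dy":0,"dz":0,"rx":0,"ry":0,"rz":0,"hand":0.06},{"dx":0.038,"dy":0,"dz":0,"rx":0,"ry":0,"rz":0,"hand":0.06},{"dx":0.038,"dy":0,"dz":0,"rx":0,"ry":0,"rz":0,"hand":0.06},{"dx":0.038,"dy":0,"dz":0,"rx":0,"ry":0,"rz":0,"hand":0.06},{"dx":0.038,"dy":0,"dz":0,"rx":0,"ry":0,"rz":0,"hand":0.06},{"dx":0.038,"dy":0,"dz":0,"rx":0,"ry":0,"rz":0,"hand":0.06},{"dx":0.038,"dy":0,"dz":0,"rx":0,"ry":0,"rz":0,"hand":0.06},{"dx":0.038,"dy":0,"dz":0,"rx":0,"ry":0,"rz":0,"hand":0.06},{"dx":0.038,"dy":0,"dz":0,"rx":0,"ry":0,"rz":0,"hand":0.06},{"dx":0.018,"dy":0,"dz":0,"rx":0,"ry":0,"rz":0,"hand":0.06},{"dx":0,"dy":0,"dz":0,"rx":0,"ry":0,"rz":0,"hand":0.06}]'
cat > m.py <<'E'
from h import *
s=manip.get_state();Rm=quat(s['ee_rot']).as_matrix()
print('p',s['position'].round(4),'x',Rm[:,0].round(4),'hdg',np.degrees(np.arctan2(Rm[1,0],Rm[0,0])).round(2),'z',Rm[:,2].round(4),'q',s['qpos'].round(2),'F',s['contact_force'].round(1),'M',s['moment'].round(2),s['width'],s['gripper_force'],s['clock'])
E
python3 m.py
```

```text
clock: 2.6
position: [0.422, -0.172, 0.15]
ee_rot: [-0.0, 0.731, 0.682, -0.001]
contact_force: [1.2, -0.6, 0.4]
width: 0.0599
gripper_force: 0.0
clock: 3.52
position: [0.4464, 0.1925, 0.1512]
ee_rot: [-0.0, 0.728, 0.686, 0.001]
contact_force: [0.9, -0.7, -0.5]
width: 0.0599
gripper_force: 0.0
p [0.4464 0.1925 0.1512] x [5.970e-02 9.982e-01 9.000e-04] hdg 86.58 z [ 7.e-04  9.e-04 -1.e+00] q [0.26 0.2  1.82 0.   1.12 0.32] F [ 0.9 -0.7 -0.5] M [ 0.07 -0.01 -0.04] 0.059906744851899965 0.0 3.5167
```

```bash
python3 -m pendant '[{"dx":0,"dy":0,"dz":0.035,"rx":0,"ry":0,"rz":0,"hand":0.06},{"dx":0,"dy":0,"dz":0.035,"rx":0,"ry":0,"rz":0,"hand":0.06},{"dx":0,"dy":0,"dz":0.03,"rx":0,"ry":0,"rz":0,"hand":0.06},{"dx":0,"dy":0,"dz":0.025,"rx":0,"ry":0,"rz":0,"hand":0.05},{"dx":0,"dy":0,"dz":0.015,"rx":0,"ry":0,"rz":0,"hand":0.045},{"dx":0,"dy":0,"dz":0.008,"rx":0,"ry":0,"rz":0,"hand":0.045},{"dx":0,"dy":0,"dz":0,"rx":0,"ry":0,"rz":0,"hand":0.045}]' 40
python3 -m pendant '[{"dx":0,"dy":0,"dz":0,"rx":0,"ry":0,"rz":0,"hand":0.02},{"dx":0,"dy":0,"dz":0,"rx":0,"ry":0,"rz":0,"hand":0.02},{"dx":0,"dy":0,"dz":0,"rx":0,"ry":0,"rz":0,"hand":0.02},{"dx":0,"dy":0,"dz":0,"rx":0,"ry":0,"rz":0,"hand":0.02}]' 100
python3 m.py
```

```text
clock: 4.1
position: [0.4446, 0.1886, 0.0017]
ee_rot: [-0.001, 0.729, 0.684, -0.002]
contact_force: [-0.5, 0.7, 0.4]
width: 0.0452
gripper_force: 0.0
clock: 4.43
position: [0.4462, 0.1905, 0.0044]
ee_rot: [0.001, 0.728, 0.685, 0.001]
contact_force: [0.1, -2.9, 3.0]
width: 0.027
gripper_force: 99.2
p [0.4462 0.1905 0.0044] x [ 6.100e-02  9.981e-01 -1.000e-04] hdg 86.5 z [ 2.3e-03 -3.0e-04 -1.0e+00] q [ 0.26  0.39  2.01 -0.    0.74  0.32] F [ 0.1 -2.9  3. ] M [-0.54 -0.   -0.1 ] 0.02695600108679474 99.22305464744568 4.4333
```

```bash
python3 -m pendant '[{"dx":0,"dy":0,"dz":-0.02,"rx":0,"ry":0,"rz":0,"hand":0.02},{"dx":0,"dy":0,"dz":-0.035,"rx":0,"ry":0,"rz":0,"hand":0.02},{"dx":0,"dy":0,"dz":-0.035,"rx":0,"ry":0,"rz":0,"hand":0.02},{"dx":0,"dy":0,"dz":-0.035,"rx":0,"ry":0,"rz":-5.2,"hand":0.02},{"dx":0,"dy":0,"dz":-0.025,"rx":0,"ry":0,"rz":-5.2,"hand":0.02},{"dx":0,"dy":0,"dz":-0.02,"rx":0,"ry":0,"rz":-5.2,"hand":0.02},{"dx":0,"dy":0,"dz":0,"rx":0,"ry":0,"rz":-5.2,"hand":0.02},{"dx":0,"dy":0,"dz":0,"rx":0,"ry":4.5,"rz":0,"hand":0.02},{"dx":0,"dy":0,"dz":0,"rx":0,"ry":4.5,"rz":0,"hand":0.02},{"dx":0,"dy":0,"dz":0,"rx":0,"ry":4.5,"rz":0,"hand":0.02},{"dx":0,"dy":0,"dz":0,"rx":0,"ry":4,"rz":0,"hand":0.02},{"dx":0,"dy":0,"dz":0,"rx":0,"ry":0,"rz":0,"hand":0.02}]'
cat > go.py <<'E'
# usage: go.py x y z -> tool-frame shift from present pose
import sys
from h import *
s=manip.get_state();Rm=quat(s['ee_rot']).as_matrix()
print('tool shift',(Rm.T@(np.array([float(a) for a in sys.argv[1:4]])-s['position'])).round(4))
E
python3 m.py; python3 go.py .471 -.0595 .165
```

```text
clock: 5.43
position: [0.4455, 0.1891, 0.1724]
ee_rot: [-0.123, 0.587, 0.795, 0.09]
contact_force: [-0.0, 0.6, -4.4]
width: 0.0268
gripper_force: 99.5
p [0.4455 0.1891 0.1724] x [-0.2796  0.9115  0.3017] hdg 107.05 z [-0.09    0.288  -0.9534] q [ 0.03  0.2   1.81  0.31  1.23 -0.39] F [-0.   0.6 -4.4] M [-0.12 -0.01 -0.03] 0.026788675001848776 99.46377396583557 5.4333
tool shift [-0.236  -0.0487 -0.0669]
```

```bash
python3 -m pendant '[{"dx":-0.015,"dy":-0.003,"dz":-0.004,"rx":0,"ry":0,"rz":0,"hand":0.02},{"dx":-0.025,"dy":-0.005,"dz":-0.007,"rx":0,"ry":0,"rz":0,"hand":0.02},{"dx":-0.03,"dy":-0.006,"dz":-0.009,"rx":0,"ry":0,"rz":0,"hand":0.02},{"dx":-0.03,"dy":-0.006,"dz":-0.009,"rx":0,"ry":0,"rz":0,"hand":0.02},{"dx":-0.03,"dy":-0.006,"dz":-0.009,"rx":0,"ry":0,"rz":0,"hand":0.02},{"dx":-0.03,"dy":-0.006,"dz":-0.009,"rx":0,"ry":0,"rz":0,"hand":0.02},{"dx":-0.03,"dy":-0.006,"dz":-0.009,"rx":0,"ry":0,"rz":0,"hand":0.02},{"dx":-0.025,"dy":-0.006,"dz":-0.007,"rx":0,"ry":0,"rz":0,"hand":0.02},{"dx":-0.016,"dy":-0.005,"dz":-0.004,"rx":0,"ry":0,"rz":0,"hand":0.02},{"dx":-0.005,"dy":0,"dz":0,"rx":0,"ry":0,"rz":0,"hand":0.02},{"dx":0,"dy":0,"dz":0,"rx":0,"ry":0,"rz":0,"hand":0.02}]'
python3 m.py
python3 - <<'E'
from h import *
grab('wrist','w3.png');s=grab('scene')
c=s['frame'][100:240,200:400];w=grab('wrist')['frame']
cv2.imwrite('pics/m1.png',np.vstack([cv2.resize(w,(512,384))[:230,:,:],cv2.resize(c,(512,358))])[:,:,::-1])
E
```

```text
clock: 6.35
position: [0.4718, -0.0584, 0.1659]
ee_rot: [-0.122, 0.587, 0.796, 0.09]
contact_force: [0.4, 0.7, -4.1]
width: 0.027
gripper_force: 99.5
p [ 0.4718 -0.0584  0.1659] x [-0.2819  0.9114  0.2998] hdg 107.19 z [-0.0891  0.2862 -0.954 ] q [-0.44  0.27  1.73  0.23  1.36 -0.82] F [ 0.4  0.7 -4.1] M [ 0.08 -0.01 -0.06] 0.0269882824552522 99.53775644302368 6.35
```

View pics/m1.png

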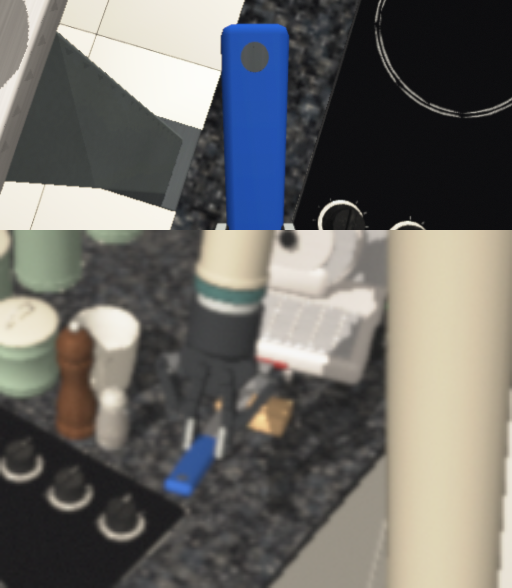

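The wrist view shows the handle along the tool with its end at row 25, columns 222–288. The scene view shows the steel pointing past the fingers toward the red mark and over the block. I'll work out the bar's pose in the hand.

Run:
```python
from h import *
st=manip.get_state();im=grab('wrist');Rm=quat(st['ee_rot']).as_matrix();p=st['position']
hsv=cv2.cvtColor(im['frame'],cv2.COLOR_RGB2HSV);H,S,V=[hsv[...,i] for i in range(3)]
m=((H>100)&(H<125)&(S>130))
rows=np.arange(40,215,5);L=[];Rr=[]
for y in rows:
    x=np.where(m[y,150:350])[0]+150;L.append((x.min(),y));Rr.append((x.max(),y))
top=np.where(m[:,235:275].any(1))[0].min();print('top row',top)
o=(im['P']-p)@Rm
def tool(uv,z):
    d=ray(im,uv)@Rm;return o+d*((z-o[2])/d[:,2])[:,None]
for z in(-.006,-.010,-.014):
    l=tool(np.array(L)+0.,z);r=tool(np.array(Rr)+1.,z);c=(l+r)/2;e=tool([[254.,top]],z)[0]
    k=np.polyfit(c[:,0],c[:,1],1);print(z,'width',(r-l)[:,1].mean().round(4),(r-l)[[0,-1],1].round(4),'end x',e[0].round(4),'slope deg',np.degrees(k[0]).round(2),'y0',k[1].round(4),'y tip',np.polyval(k,-.297).round(4))
```

```text
top row 23
-0.006 width 0.0305 [0.03   0.0302] end x 0.1063 slope deg 0.08 y0 0.0005 y tip 0.0001
-0.01 width 0.0296 [0.0291 0.0293] end x 0.1051 slope deg 0.08 y0 0.0005 y tip 0.0001
-0.014 width 0.0287 [0.0282 0.0285] end x 0.104 slope deg 0.08 y0 0.0005 y tip 0.0001
```

```bash
python3 -m pendant '[{"dx":0,"dy":0,"dz":0.015,"rx":0,"ry":0,"rz":0,"hand":0.02},{"dx":0,"dy":0,"dz":0.015,"rx":0,"ry":0,"rz":0,"hand":0.02},{"dx":0,"dy":0,"dz":0.01,"rx":0,"ry":0,"rz":0,"hand":0.02},{"dx":0,"dy":0,"dz":0.003,"rx":0,"ry":0,"rz":0,"hand":0.02},{"dx":0,"dy":0,"dz":0,"rx":0,"ry":0,"rz":0,"hand":0.02}]'; python3 m.py
for i in 1; do python3 -m pendant '[{"dx":0,"dy":0,"dz":0.001,"rx":0,"ry":0,"rz":0,"hand":0.02},{"dx":0,"dy":0,"dz":0.001,"rx":0,"ry":0,"rz":0,"hand":0.02},{"dx":0,"dy":0,"dz":0,"rx":0,"ry":0,"rz":0,"hand":0.02}]'; done; python3 m.py
python3 -m pendant '[{"dx":0,"dy":0,"dz":0.001,"rx":0,"ry":0,"rz":0,"hand":0.02},{"dx":0,"dy":0,"dz":0.001,"rx":0,"ry":0,"rz":0,"hand":0.02},{"dx":0,"dy":0,"dz":0,"rx":0,"ry":0,"rz":0,"hand":0.02}]';python3 m.py
python3 - <<'E'
from h import *
s=grab('scene');cv2.imwrite('pics/s4.png',cv2.resize(s['frame'][125:195,250:350],(800,560),interpolation=cv2.INTER_CUBIC)[:,:,::-1])
E
```

```text
clock: 6.97
position: [0.4672, -0.0447, 0.1249]
ee_rot: [-0.123, 0.585, 0.796, 0.09]
contact_force: [-0.0, 0.4, -2.6]
width: 0.0269
gripper_force: 99.7
p [ 0.4672 -0.0447  0.1249] x [-0.2841  0.9103  0.3011] hdg 107.34 z [-0.0905  0.2871 -0.9536] q [-0.42  0.3   1.81  0.24  1.25 -0.83] F [-0.   0.4 -2.6] M [-0.24 -0.01 -0.05] 0.026895108344152208 99.68779921531677 6.9667
clock: 7.22
position: [0.468, -0.0452, 0.1238]
ee_rot: [-0.122, 0.586, 0.796, 0.09]
contact_force: [0.2, 0.1, -2.0]
width: 0.0267
gripper_force: 99.7
p [ 0.468  -0.0452  0.1238] x [-0.2838  0.9109  0.2996] hdg 107.31 z [-0.088   0.2864 -0.9541] q [-0.42  0.3   1.81  0.24  1.25 -0.83] F [ 0.2  0.1 -2. ] M [-0.24 -0.12  0.03] 0.026711035328999506 99.69551682472229 7.2167
clock: 7.47
position: [0.4676, -0.0446, 0.1215]
ee_rot: [-0.122, 0.586, 0.796, 0.09]
contact_force: [1.1, 0.5, -1.8]
width: 0.0267
gripper_force: 99.8
p [ 0.4676 -0.0446  0.1215] x [-0.2836  0.9108  0.2999] hdg 107.3 z [-0.0884  0.2865 -0.954 ] q [-0.42  0.3   1.81  0.24  1.24 -0.83] F [ 1.1  0.5 -1.8] M [-0.41 -0.26  0.06] 0.026718895157413516 99.75011587142944 7.4667
```

View pics/s4.png

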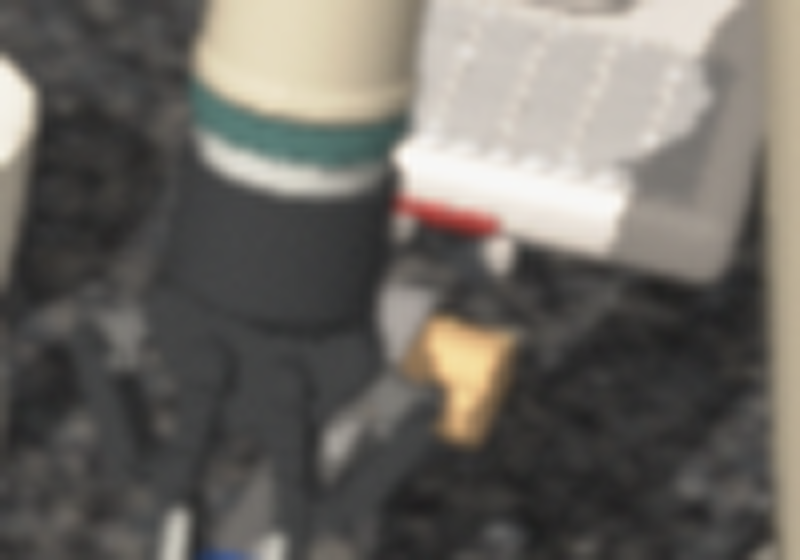

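The bar bears lightly on the ridge, its tip at about (302,162) in the full image, short of the red mark at (306–312,152). I'll lift it 1 mm off the ridge and advance along its own axis.

```bash
python3 -m pendant '[{"dx":0,"dy":0,"dz":-0.0015,"rx":0,"ry":0,"rz":0,"hand":0.02},{"dx":-0.005,"dy":0,"dz":0,"rx":0,"ry":0,"rz":0,"hand":0.02},{"dx":-0.008,"dy":0,"dz":0,"rx":0,"ry":0,"rz":0,"hand":0.02},{"dx":-0.008,"dy":0,"dz":0,"rx":0,"ry":0,"rz":0,"hand":0.02},{"dx":-0.008,"dy":0,"dz":0,"rx":0,"ry":0,"rz":0,"hand":0.02},{"dx":-0.007,"dy":0,"dz":0,"rx":0,"ry":0,"rz":0,"hand":0.02},{"dx":-0.004,"dy":0,"dz":0,"rx":0,"ry":0,"rz":0,"hand":0.02},{"dx":0,"dy":0,"dz":0,"rx":0,"ry":0,"rz":0,"hand":0.02},{"dx":0,"dy":0,"dz":0,"rx":0,"ry":0,"rz":0,"hand":0.02}]'
cat > t.py <<'E'
from h import *
s=manip.get_state();Rm=quat(s['ee_rot']).as_matrix();u=np.array([.2974,-.9548,0]);l=np.array([.9548,.2974,0])
t=s['position']-.295*Rm[:,0];F=s['contact_force'];
print('tip u %.4f l %.4f z %.4f | Fu %.1f Fl %.1f Fz %.1f | along bar %.1f normal %.1f'%(t@u,t@l,t[2],F@u,F@l,F[2],-F@Rm[:,0],-F@Rm[:,2]),'M',s['moment'].round(2),'pitch %.2f t %.2f'%(np.degrees(np.arcsin(Rm[2,0])),s['clock']))
E
python3 t.py
python3 - <<'E'
from h import *
s=grab('scene');g=cv2.cvtColor(s['frame'],cv2.COLOR_RGB2HSV)
m=((g[...,0]>8)&(g[...,0]<28)&(g[...,1]>70)&(g[...,2]>110));ys,xs=np.where(m[155:190,300:325]);print('block px max x',xs.max()+300,ys.min()+155,ys.max()+155)
r=((g[...,0]<8)|(g[...,0]>172))&(g[...,1]>120)&(g[...,2]>80);ys,xs=np.where(r[145:160,290:325]);print('red right',xs.max()+290,onz(s,[[xs.max()+290.5,153.]],.03)@np.array([.9548,.2974,0]))
E
```

```text
clock: 8.27
position: [0.479, -0.082, 0.1105]
ee_rot: [-0.122, 0.586, 0.796, 0.09]
contact_force: [0.1, -0.7, -2.4]
width: 0.027
gripper_force: 99.7
tip u 0.5022 l 0.4326 z 0.0220 | Fu 0.7 Fl -0.1 Fz -2.4 | along bar 1.4 normal -2.1 M [-0.56 -0.14 -0.06] pitch 17.46 t 8.27
block px max x 313 165 180
red right 311 [0.40804773]
```

```bash
python3 -m pendant '[{"dx":-0.003,"dy":0,"dz":-0.0005,"rx":0,"ry":0,"rz":0,"hand":0.02},{"dx":-0.003,"dy":0,"dz":0,"rx":0,"ry":0,"rz":0,"hand":0.02},{"dx":-0.003,"dy":0,"dz":0,"rx":0,"ry":0,"rz":0,"hand":0.02},{"dx":0,"dy":0,"dz":0,"rx":0,"ry":0,"rz":0,"hand":0.02}]' >/dev/null; python3 t.py
python3 -m pendant '[{"dx":-0.003,"dy":0,"dz":0,"rx":0,"ry":0,"rz":0,"hand":0.02},{"dx":-0.003,"dy":0,"dz":0,"rx":0,"ry":0,"rz":0,"hand":0.02},{"dx":-0.003,"dy":0,"dz":0,"rx":0,"ry":0,"rz":0,"hand":0.02},{"dx":0,"dy":0,"dz":0,"rx":0,"ry":0,"rz":0,"hand":0.02}]'>/dev/null; python3 t.py
```

```text
tip u 0.5106 l 0.4329 z 0.0199 | Fu 0.7 Fl -0.2 Fz -1.8 | along bar 1.2 normal -1.5 M [-0.43 -0.14 -0.04] pitch 17.47 t 8.65
tip u 0.5195 l 0.4328 z 0.0171 | Fu 1.0 Fl 0.1 Fz -2.4 | along bar 1.7 normal -2.0 M [-0.48 -0.17  0.01] pitch 17.45 t 8.98
```

```bash
for k in 1; do python3 -m pendant '[{"dx":-0.003,"dy":0,"dz":0,"rx":0,"ry":0,"rz":0,"hand":0.02},{"dx":-0.003,"dy":0,"dz":0,"rx":0,"ry":0,"rz":0,"hand":0.02},{"dx":-0.002,"dy":0,"dz":0,"rx":0,"ry":0,"rz":0,"hand":0.02},{"dx":0,"dy":0,"dz":0,"rx":0,"ry":0,"rz":0,"hand":0.02}]' >/dev/null; python3 t.py;done
python3 -m pendant '[{"dx":-0.003,"dy":0,"dz":0,"rx":0,"ry":0,"rz":0,"hand":0.02},{"dx":-0.002,"dy":0,"dz":0,"rx":0,"ry":0,"rz":0,"hand":0.02},{"dx":-0.002,"dy":0,"dz":0,"rx":0,"ry":0,"rz":0,"hand":0.02},{"dx":0,"dy":0,"dz":0,"rx":0,"ry":0,"rz":0,"hand":0.02}]'>/dev/null; python3 t.py
```

```text
tip u 0.5270 l 0.4328 z 0.0147 | Fu 1.2 Fl 0.9 Fz -3.2 | along bar 2.1 normal -2.7 M [-0.46 -0.14 -0.04] pitch 17.46 t 9.32
tip u 0.5335 l 0.4328 z 0.0127 | Fu 0.7 Fl -0.5 Fz -2.7 | along bar 1.5 normal -2.4 M [-0.44 -0.21 -0.01] pitch 17.47 t 9.65
```

Inside the mouth without resistance. Continuing in finer steps.

```bash
python3 -m pendant '[{"dx":-0.002,"dy":0,"dz":0,"rx":0,"ry":0,"rz":0,"hand":0.02},{"dx":-0.0015,"dy":0,"dz":0,"rx":0,"ry":0,"rz":0,"hand":0.02},{"dx":-0.0015,"dy":0,"dz":0,"rx":0,"ry":0,"rz":0,"hand":0.02},{"dx":0,"dy":0,"dz":0,"rx":0,"ry":0,"rz":0,"hand":0.02}]' >/dev/null; python3 t.py
python3 -m pendant '[{"dx":-0.0015,"dy":0,"dz":0,"rx":0,"ry":0,"rz":0,"hand":0.02},{"dx":-0.0015,"dy":0,"dz":0,"rx":0,"ry":0,"rz":0,"hand":0.02},{"dx":0,"dy":0,"dz":0,"rx":0,"ry":0,"rz":0,"hand":0.02}]'>/dev/null; python3 t.py
```

```text
tip u 0.5381 l 0.4328 z 0.0111 | Fu 0.8 Fl 0.4 Fz -2.7 | along bar 1.5 normal -2.3 M [-0.33 -0.15 -0.04] pitch 17.47 t 9.98
tip u 0.5409 l 0.4328 z 0.0103 | Fu -0.1 Fl -0.9 Fz -2.5 | along bar 0.6 normal -2.5 M [-0.34 -0.08 -0.04] pitch 17.47 t 10.23
```

```bash
python3 -m pendant '[{"dx":-0.0015,"dy":0,"dz":0,"rx":0,"ry":0,"rz":0,"hand":0.02},{"dx":-0.001,"dy":0,"dz":0,"rx":0,"ry":0,"rz":0,"hand":0.02},{"dx":0,"dy":0,"dz":0,"rx":0,"ry":0,"rz":0,"hand":0.02}]' >/dev/null; python3 t.py
python3 -m pendant '[{"dx":-0.001,"dy":0,"dz":0,"rx":0,"ry":0,"rz":0,"hand":0.02},{"dx":-0.001,"dy":0,"dz":0,"rx":0,"ry":0,"rz":0,"hand":0.02},{"dx":0,"dy":0,"dz":0,"rx":0,"ry":0,"rz":0,"hand":0.02}]'>/dev/null; python3 t.py
```

```text
tip u 0.5432 l 0.4328 z 0.0095 | Fu -0.0 Fl -0.9 Fz -1.8 | along bar 0.5 normal -1.7 M [-0.29 -0.06 -0.03] pitch 17.48 t 10.48
tip u 0.5451 l 0.4328 z 0.0089 | Fu -0.1 Fl 0.2 Fz -2.1 | along bar 0.6 normal -2.1 M [-0.3  -0.09 -0.  ] pitch 17.48 t 10.73
```

```bash
python3 -m pendant '[{"dx":-0.001,"dy":0,"dz":0,"rx":0,"ry":0,"rz":0,"hand":0.02},{"dx":-0.001,"dy":0,"dz":0,"rx":0,"ry":0,"rz":0,"hand":0.02},{"dx":0,"dy":0,"dz":0,"rx":0,"ry":0,"rz":0,"hand":0.02}]' >/dev/null; python3 t.py
```

```text
tip u 0.5470 l 0.4328 z 0.0083 | Fu 0.7 Fl 0.3 Fz -2.9 | along bar 1.6 normal -2.6 M [-0.28 -0.12  0.04] pitch 17.48 t 10.98
```

```bash
python3 -m pendant '[{"dx":-0.001,"dy":0,"dz":0,"rx":0,"ry":0,"rz":0,"hand":0.02},{"dx":-0.0005,"dy":0,"dz":0,"rx":0,"ry":0,"rz":0,"hand":0.02},{"dx":0,"dy":0,"dz":0,"rx":0,"ry":0,"rz":0,"hand":0.02}]' >/dev/null; python3 t.py
python3 -m pendant '[{"dx":-0.001,"dy":0,"dz":0,"rx":0,"ry":0,"rz":0,"hand":0.02},{"dx":-0.0005,"dy":0,"dz":0,"rx":0,"ry":0,"rz":0,"hand":0.02},{"dx":0,"dy":0,"dz":0,"rx":0,"ry":0,"rz":0,"hand":0.02}]' >/dev/null; python3 t.py
```

```text
tip u 0.5484 l 0.4328 z 0.0079 | Fu -0.4 Fl -0.0 Fz -1.7 | along bar 0.1 normal -1.8 M [-0.21 -0.11 -0.03] pitch 17.49 t 11.23
tip u 0.5498 l 0.4328 z 0.0074 | Fu -0.8 Fl -0.4 Fz -1.3 | along bar -0.4 normal -1.5 M [-0.28 -0.06  0.04] pitch 17.49 t 11.48
```

```bash
python3 -m pendant '[{"dx":-0.001,"dy":0,"dz":0,"rx":0,"ry":0,"rz":0,"hand":0.02},{"dx":-0.0005,"dy":0,"dz":0,"rx":0,"ry":0,"rz":0,"hand":0.02},{"dx":0,"dy":0,"dz":0,"rx":0,"ry":0,"rz":0,"hand":0.02}]' >/dev/null; python3 t.py
```

```text
tip u 0.5512 l 0.4328 z 0.0070 | Fu 0.6 Fl -0.5 Fz -1.5 | along bar 1.0 normal -1.3 M [-0.23 -0.11 -0.01] pitch 17.48 t 11.73
```

```bash
python3 -m pendant '[{"dx":-0.001,"dy":0,"dz":0,"rx":0,"ry":0,"rz":0,"hand":0.02},{"dx":-0.0005,"dy":0,"dz":0,"rx":0,"ry":0,"rz":0,"hand":0.02},{"dx":0,"dy":0,"dz":0,"rx":0,"ry":0,"rz":0,"hand":0.02}]' >/dev/null; python3 t.py
```

```text
tip u 0.5511 l 0.4327 z 0.0060 | Fu -4.0 Fl -0.2 Fz 0.6 | along bar -3.9 normal -0.7 M [ 0.44 -0.    0.02] pitch 17.64 t 11.98
```

Felt the stop: force along the bar changed from about +1 N to −4 N at 31 mm inside the edge. Easing back 5 mm.

```bash
python3 -m pendant '[{"dx":0.002,"dy":0,"dz":0,"rx":0,"ry":0,"rz":0,"hand":0.02},{"dx":0.002,"dy":0,"dz":0,"rx":0,"ry":0,"rz":0,"hand":0.02},{"dx":0.0025,"dy":0,"dz":0,"rx":0,"ry":0,"rz":0,"hand":0.02},{"dx":0,"dy":0,"dz":0,"rx":0,"ry":0,"rz":0,"hand":0.02},{"dx":0,"dy":0,"dz":0,"rx":0,"ry":0,"rz":0,"hand":0.02}]' >/dev/null; python3 t.py
python3 - <<'E'
from h import *
s=grab('scene','b0.png');cv2.imwrite('pics/p1.png',cv2.resize(s['frame'][60:200,230:360],(650,700))[100:,:,::-1])
E
```

```text
tip u 0.5465 l 0.4330 z 0.0088 | Fu 0.8 Fl -0.2 Fz -2.5 | along bar 1.5 normal -2.2 M [-0.36 -0.13 -0.01] pitch 17.45 t 12.40
```

View pics/p1.png

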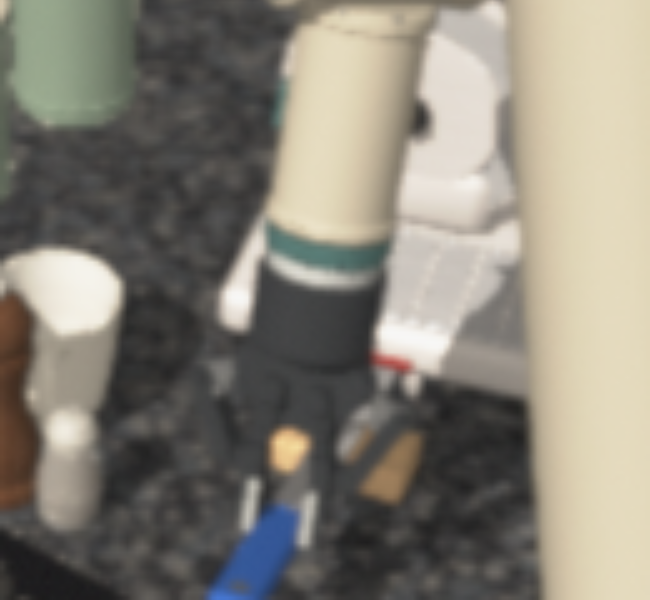

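The view shows the bar over the block, now in the pocket below the red mark (right end about (311,153)), with nothing displaced. Now pressing the handle down in an arc about the ridge.

```bash
python3 -m pendant '[{"dx":0,"dy":0,"dz":0.0031,"rx":0,"ry":-1,"rz":0,"hand":0.02},{"dx":0,"dy":0,"dz":0.0031,"rx":0,"ry":-1,"rz":0,"hand":0.02},{"dx":0,"dy":0,"dz":0.0031,"rx":0,"ry":-1,"rz":0,"hand":0.02},{"dx":0,"dy":0,"dz":0,"rx":0,"ry":0,"rz":0,"hand":0.02}]' 110 >/dev/null; python3 t.py
python3 -m pendant '[{"dx":0,"dy":0,"dz":0.0031,"rx":0,"ry":-1,"rz":0,"hand":0.02},{"dx":0,"dy":0,"dz":0.0031,"rx":0,"ry":-1,"rz":0,"hand":0.02},{"dx":0,"dy":0,"dz":0.0031,"rx":0,"ry":-1,"rz":0,"hand":0.02},{"dx":0,"dy":0,"dz":0,"rx":0,"ry":0,"rz":0,"hand":0.02}]' 110 >/dev/null; python3 t.py
```

```text
tip u 0.5494 l 0.4335 z 0.0167 | Fu 4.5 Fl -1.6 Fz 5.9 | along bar 2.9 normal 6.8 M [-0.52  0.07 -0.17] pitch 14.19 t 12.78
tip u 0.5503 l 0.4336 z 0.0229 | Fu 4.9 Fl -1.4 Fz 7.0 | along bar 3.4 normal 7.8 M [-0.36  0.14 -0.2 ] pitch 11.22 t 13.12
```

```bash
python3 -m pendant '[{"dx":0.0005,"dy":0,"dz":0.0032,"rx":0,"ry":-1,"rz":0,"hand":0.02},{"dx":0.0005,"dy":0,"dz":0.0032,"rx":0,"ry":-1,"rz":0,"hand":0.02},{"dx":0.0003,"dy":0,"dz":0.0032,"rx":0,"ry":-1,"rz":0,"hand":0.02},{"dx":0.0003,"dy":0,"dz":0.0032,"rx":0,"ry":-1,"rz":0,"hand":0.02},{"dx":0,"dy":0,"dz":0,"rx":0,"ry":0,"rz":0,"hand":0.02}]' 110 >/dev/null; python3 t.py
python3 -m pendant '[{"dx":0.0003,"dy":0,"dz":0.0032,"rx":0,"ry":-1,"rz":0,"hand":0.02},{"dx":0.0003,"dy":0,"dz":0.0032,"rx":0,"ry":-1,"rz":0,"hand":0.02},{"dx":0.0003,"dy":0,"dz":0.0032,"rx":0,"ry":-1,"rz":0,"hand":0.02},{"dx":0.0003,"dy":0,"dz":0.0032,"rx":0,"ry":-1,"rz":0,"hand":0.02},{"dx":0,"dy":0,"dz":0,"rx":0,"ry":0,"rz":0,"hand":0.02}]' 110 >/dev/null; python3 t.py
python3 - <<'E'
from h import *
s=grab('scene','b1.png');g=cv2.cvtColor(s['frame'],cv2.COLOR_RGB2HSV)
r=((g[...,0]<8)|(g[...,0]>172))&(g[...,1]>120)&(g[...,2]>80);ys,xs=np.where(r[140:160,290:325]);print('red',xs.min()+290,xs.max()+290,ys.min()+140,ys.max()+140)
E
```

```text
tip u 0.5511 l 0.4338 z 0.0315 | Fu 7.8 Fl -2.5 Fz 5.2 | along bar 7.1 normal 6.2 M [-0.83  0.1  -0.25] pitch 7.09 t 13.53
tip u 0.5515 l 0.4342 z 0.0402 | Fu 9.6 Fl -3.6 Fz 5.0 | along bar 9.3 normal 5.5 M [-1.21  0.14 -0.37] pitch 2.99 t 13.95
red 303 311 147 149
```

```bash
python3 -m pendant '[{"dx":-0.0003,"dy":0,"dz":0.0032,"rx":0,"ry":-1,"rz":0,"hand":0.02},{"dx":-0.0003,"dy":0,"dz":0.0032,"rx":0,"ry":-1,"rz":0,"hand":0.02},{"dx":-0.0003,"dy":0,"dz":0.0032,"rx":0,"ry":-1,"rz":0,"hand":0.02},{"dx":0,"dy":0,"dz":0,"rx":0,"ry":0,"rz":0,"hand":0.02}]' 110 >/dev/null; python3 t.py
python3 - <<'E'
from h import *
s=grab('scene','b2.png');a=cv2.imread('pics/b0.png')[:,:,::-1]
f=lambda i:cv2.resize(i[120:170,265:345],(640,400),interpolation=cv2.INTER_CUBIC)[100:]
f2=lambda i:cv2.resize(i[100:190,260:350],(400,400),interpolation=cv2.INTER_CUBIC)
cv2.imwrite('pics/p2.png',np.hstack([f2(a),f2(s['frame'])])[:,:,::-1])
E
```

```text
tip u 0.5512 l 0.4340 z 0.0455 | Fu 6.9 Fl -2.2 Fz 7.8 | along bar 6.9 normal 7.9 M [-0.77  0.26 -0.41] pitch 0.13 t 14.33
```

View pics/p2.png

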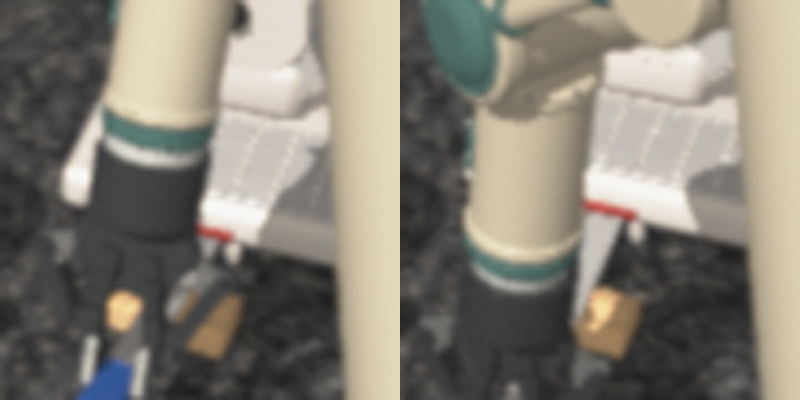

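The pair shows the slicer's red mark raised by about 5 px, with the bar now level over the block. I'll work out what a 28 mm lift should look like and press a little further.

```bash
cat > red.py <<'E'
from h import *
def y(f):
    g=cv2.cvtColor(f,cv2.COLOR_RGB2HSV);r=((g[...,0]<10)|(g[...,0]>170))&(g[...,1]>100)&(g[...,2]>70);w=r[140:160,307:313]*f[140:160,307:313,0].astype(float)
    return (w.sum(1)@np.arange(140,160)/w.sum()).round(2)
s=grab('scene');l=np.array([.9548,.2974,0]);u=np.array([.2974,-.9548,0])
A=.412*l+.520*u+[0,0,.028]
print('predict',[(k,round(proj(s,A+[0,0,250*np.sin(k)/1e3]+u*(.25*(1-np.cos(k))+.028*np.sin(k)))[0,1]-proj(s,A)[0,1],2)) for k in(.08,.09,.1,.11,.12,.13)])
b=y(cv2.imread('pics/b0.png')[:,:,::-1]);print('measured shift',y(s['frame'])-b)
E
python3 red.py
python3 -m pendant '[{"dx":-0.0003,"dy":0,"dz":0.0032,"rx":0,"ry":-1,"rz":0,"hand":0.02},{"dx":-0.0003,"dy":0,"dz":0.0032,"rx":0,"ry":-1,"rz":0,"hand":0.02},{"dx":0,"dy":0,"dz":0,"rx":0,"ry":0,"rz":0,"hand":0.02},{"dx":0,"dy":0,"dz":0,"rx":0,"ry":0,"rz":0,"hand":0.02}]' 110 >/dev/null; python3 t.py;python3 red.py
```

```text
predict [(0.08, np.float64(-4.95)), (0.09, np.float64(-5.59)), (0.1, np.float64(-6.24)), (0.11, np.float64(-6.89)), (0.12, np.float64(-7.55)), (0.13, np.float64(-8.21))]
measured shift -5.090000000000003
tip u 0.5509 l 0.4339 z 0.0488 | Fu 4.6 Fl -1.3 Fz 8.4 | along bar 4.8 normal 8.3 M [-0.41  0.23 -0.28] pitch -1.73 t 14.77
predict [(0.08, np.float64(-4.95)), (0.09, np.float64(-5.59)), (0.1, np.float64(-6.24)), (0.11, np.float64(-6.89)), (0.12, np.float64(-7.55)), (0.13, np.float64(-8.21))]
measured shift -5.810000000000002
```

```bash
python3 -m pendant '[{"dx":-0.0003,"dy":0,"dz":0.0032,"rx":0,"ry":-1,"rz":0,"hand":0.02},{"dx":-0.0003,"dy":0,"dz":0.0032,"rx":0,"ry":-1,"rz":0,"hand":0.02},{"dx":-0.0003,"dy":0,"dz":0.0032,"rx":0,"ry":-1,"rz":0,"hand":0.02},{"dx":-0.0003,"dy":0,"dz":0.0032,"rx":0,"ry":-1,"rz":0,"hand":0.02},{"dx":0,"dy":0,"dz":0,"rx":0,"ry":0,"rz":0,"hand":0.02},{"dx":0,"dy":0,"dz":0,"rx":0,"ry":0,"rz":0,"hand":0.02}]' 110 >/dev/null; python3 t.py;python3 red.py|tail -1
python3 -m pendant '[{"dx":-0.0003,"dy":0,"dz":0.0032,"rx":0,"ry":-1,"rz":0,"hand":0.02},{"dx":0,"dy":0,"dz":0,"rx":0,"ry":0,"rz":0,"hand":0.02},{"dx":0,"dy":0,"dz":0,"rx":0,"ry":0,"rz":0,"hand":0.02},{"dx":0,"dy":0,"dz":0,"rx":0,"ry":0,"rz":0,"hand":0.02},{"dx":0,"dy":0,"dz":0,"rx":0,"ry":0,"rz":0,"hand":0.02},{"dx":0,"dy":0,"dz":0,"rx":0,"ry":0,"rz":0,"hand":0.02}]' 110 >/dev/null; python3 t.py;python3 red.py|tail -1;python3 m.py
```

```text
tip u 0.5500 l 0.4336 z 0.0562 | Fu -1.0 Fl -0.7 Fz 13.1 | along bar 0.3 normal 13.1 M [ 0.38  0.29 -0.22] pitch -5.59 t 15.32
measured shift -7.509999999999991
tip u 0.5496 l 0.4333 z 0.0579 | Fu -3.0 Fl -0.3 Fz 14.4 | along bar -1.4 normal 14.6 M [ 0.65  0.35 -0.18] pitch -6.53 t 15.87
measured shift -8.189999999999998
p [ 0.4905 -0.116   0.0244] x [-0.2939  0.949  -0.1138] hdg 107.21 z [ 0.0365 -0.1079 -0.9935] q [-0.3   0.36  1.99 -0.14  0.73 -0.5 ] F [-1.6  2.5 14.6] M [ 0.58  0.36 -0.19] 0.026421234408488835 114.39311385154724 15.9167
```

```bash
python3 -m pendant '[{"dx":0.0003,"dy":0,"dz":-0.0016,"rx":0,"ry":0.5,"rz":0,"hand":0.02},{"dx":0.0002,"dy":0,"dz":-0.0016,"rx":0,"ry":0.5,"rz":0,"hand":0.02},{"dx":0.0002,"dy":0,"dz":-0.0016,"rx":0,"ry":0.5,"rz":0,"hand":0.02},{"dx":0.0002,"dy":0,"dz":-0.0016,"rx":0,"ry":0.5,"rz":0,"hand":0.02},{"dx":0,"dy":0,"dz":0,"rx":0,"ry":0,"rz":0,"hand":0.02}]' 110 >/dev/null; python3 t.py;python3 red.py|tail -1
python3 -m pendant '[{"dx":0.0002,"dy":0,"dz":-0.0016,"rx":0,"ry":0.5,"rz":0,"hand":0.02},{"dx":0.0002,"dy":0,"dz":-0.0016,"rx":0,"ry":0.5,"rz":0,"hand":0.02},{"dx":0.0002,"dy":0,"dz":-0.0016,"rx":0,"ry":0.5,"rz":0,"hand":0.02},{"dx":0.0002,"dy":0,"dz":-0.0016,"rx":0,"ry":0.5,"rz":0,"hand":0.02},{"dx":0,"dy":0,"dz":0,"rx":0,"ry":0,"rz":0,"hand":0.02}]' 110 >/dev/null; python3 t.py;python3 red.py|tail -1
python3 -m pendant '[{"dx":0.0002,"dy":0,"dz":-0.0016,"rx":0,"ry":0.5,"rz":0,"hand":0.02},{"dx":0.0002,"dy":0,"dz":-0.0016,"rx":0,"ry":0.5,"rz":0,"hand":0.02},{"dx":0,"dy":0,"dz":0,"rx":0,"ry":0,"rz":0,"hand":0.02}]' 110 >/dev/null; python3 t.py;python3 red.py|tail -1
```

```text
tip u 0.5502 l 0.4335 z 0.0542 | Fu 0.6 Fl -0.5 Fz 10.1 | along bar 1.4 normal 10.0 M [ 0.1   0.27 -0.15] pitch -4.60 t 16.33
measured shift -7.199999999999989
tip u 0.5494 l 0.4331 z 0.0485 | Fu 1.7 Fl -0.1 Fz -0.3 | along bar 1.7 normal -0.4 M [-0.03 -0.11 -0.01] pitch -2.54 t 16.80
measured shift -6.509999999999991
tip u 0.5480 l 0.4321 z 0.0448 | Fu -1.3 Fl 1.2 Fz -2.7 | along bar -1.3 normal -2.7 M [ 0.18 -0.05  0.1 ] pitch -1.37 t 17.10
measured shift -6.52000000000001
```

```bash
python3 -m pendant '[{"dx":0.0002,"dy":0,"dz":-0.0031,"rx":0,"ry":1,"rz":0,"hand":0.02},{"dx":0.0002,"dy":0,"dz":-0.0031,"rx":0,"ry":1,"rz":0,"hand":0.02},{"dx":0.0002,"dy":0,"dz":-0.0031,"rx":0,"ry":1,"rz":0,"hand":0.02},{"dx":0.0002,"dy":0,"dz":-0.0036,"rx":0,"ry":1,"rz":0,"hand":0.02},{"dx":0,"dy":0,"dz":-0.001,"rx":0,"ry":0,"rz":0,"hand":0.02},{"dx":0,"dy":0,"dz":0,"rx":0,"ry":0,"rz":0,"hand":0.02}]' 110 >/dev/null; python3 t.py;python3 red.py|tail -1
python3 -m pendant '[{"dx":0.002,"dy":0,"dz":0,"rx":0,"ry":0,"rz":0,"hand":0.02},{"dx":0.004,"dy":0,"dz":0,"rx":0,"ry":0,"rz":0,"hand":0.02},{"dx":0.004,"dy":0,"dz":0,"rx":0,"ry":0,"rz":0,"hand":0.02},{"dx":0,"dy":0,"dz":0,"rx":0,"ry":0,"rz":0,"hand":0.02}]' 110 >/dev/null; python3 t.py;python3 red.py|tail -1
```

```text
tip u 0.5488 l 0.4329 z 0.0397 | Fu -0.5 Fl -0.4 Fz -4.3 | along bar -0.3 normal -4.3 M [0.16 0.06 0.  ] pitch 2.47 t 17.65
measured shift -6.509999999999991
tip u 0.5366 l 0.4326 z 0.0392 | Fu -0.3 Fl -0.8 Fz -3.0 | along bar -0.2 normal -3.0 M [ 0.17  0.07 -0.02] pitch 2.56 t 18.03
measured shift -6.449999999999989
```

The bar is free (only its own weight is felt) and the slicer stands on its legs. Drawing it right out and lifting.

```bash
python3 -m pendant '[{"dx":0.006,"dy":0,"dz":0,"rx":0,"ry":0,"rz":0,"hand":0.02},{"dx":0.008,"dy":0,"dz":0,"rx":0,"ry":0,"rz":0,"hand":0.02},{"dx":0.01,"dy":0,"dz":0,"rx":0,"ry":0,"rz":0,"hand":0.02},{"dx":0.01,"dy":0,"dz":0,"rx":0,"ry":0,"rz":0,"hand":0.02},{"dx":0.01,"dy":0,"dz":0,"rx":0,"ry":0,"rz":0,"hand":0.02},{"dx":0.01,"dy":0,"dz":-0.005,"rx":0,"ry":0,"rz":0,"hand":0.02},{"dx":0,"dy":0,"dz":0,"rx":0,"ry":0,"rz":0,"hand":0.02}]' >/dev/null; python3 t.py;python3 red.py|tail -1
python3 -m pendant '[{"dx":0,"dy":0,"dz":-0.015,"rx":0,"ry":0,"rz":0,"hand":0.02},{"dx":0,"dy":0,"dz":-0.02,"rx":0,"ry":0,"rz":0,"hand":0.02},{"dx":0.01,"dy":0,"dz":-0.02,"rx":0,"ry":-2.5,"rz":0,"hand":0.02},{"dx":0.02,"dy":0,"dz":-0.01,"rx":0,"ry":0,"rz":0,"hand":0.02},{"dx":0.02,"dy":0,"dz":0,"rx":0,"ry":0,"rz":0,"hand":0.02},{"dx":0,"dy":0,"dz":0,"rx":0,"ry":0,"rz":0,"hand":0.02}]' >/dev/null; python3 t.py;python3 red.py|tail -1;python3 m.py; python3 go.py .446 .19 .11
python3 - <<'E'
from h import *
s=grab('scene','e.png');cv2.imwrite('pics/p3.png',cv2.resize(s['frame'][80:200,200:360],(800,600),interpolation=cv2.INTER_CUBIC)[:,:,::-1])
E
```

```text
tip u 0.4814 l 0.4325 z 0.0469 | Fu -0.2 Fl -0.6 Fz -3.1 | along bar -0.0 normal -3.1 M [0.3  0.11 0.03] pitch 2.61 t 18.67
measured shift -6.359999999999985
tip u 0.4339 l 0.4326 z 0.1252 | Fu -0.9 Fl -1.1 Fz -4.8 | along bar -0.9 normal -4.8 M [ 0.43  0.18 -0.03] pitch 0.13 t 19.22
measured shift -6.359999999999985
p [ 0.4546 -0.0055  0.1255] x [-2.989e-01  9.543e-01  6.000e-04] hdg 107.39 z [-2.e-04  5.e-04 -1.e+00] q [-0.17  0.19  1.92  0.    1.04 -0.47] F [-0.3 -1.  -5.2] M [0.26 0.1  0.02] 0.02672405980124761 112.09087371826172 19.2667
tool shift [0.1891 0.0502 0.0156]
```

View pics/p3.png

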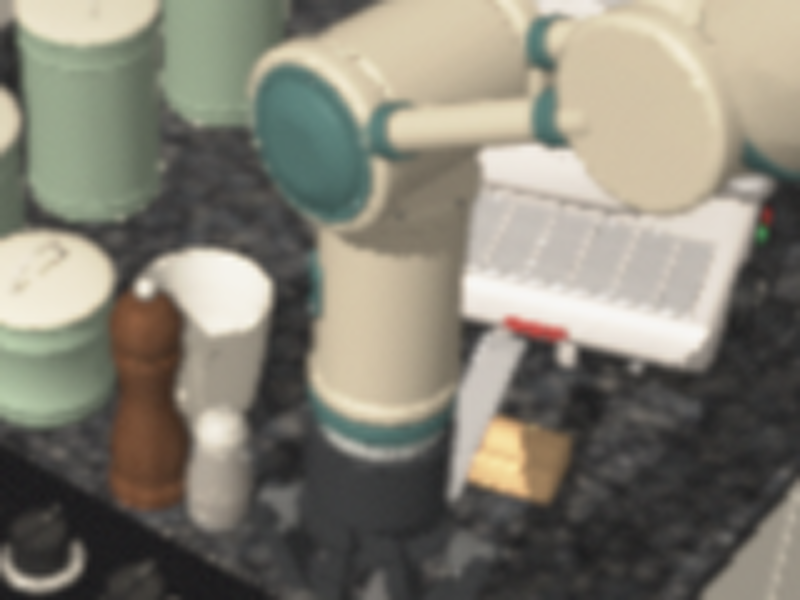

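The slicer stays raised with its red mark at crop (535,328). The bar is clear of the pocket and above the block, and the mug, mill and shaker are untouched. Returning the bar to where it lay.

```bash
python3 -m pendant '[{"dx":0.02,"dy":0.005,"dz":0,"rx":0,"ry":0,"rz":0,"hand":0.02},{"dx":0.03,"dy":0.008,"dz":0,"rx":0,"ry":0,"rz":0,"hand":0.02},{"dx":0.03,"dy":0.008,"dz":0,"rx":0,"ry":0,"rz":0,"hand":0.02},{"dx":0.03,"dy":0.008,"dz":0,"rx":0,"ry":0,"rz":0,"hand":0.02},{"dx":0.03,"dy":0.008,"dz":0,"rx":0,"ry":0,"rz":0,"hand":0.02},{"dx":0.03,"dy":0.008,"dz":0,"rx":0,"ry":0,"rz":0,"hand":0.02},{"dx":0.019,"dy":0.005,"dz":0,"rx":0,"ry":0,"rz":0,"hand":0.02},{"dx":0,"dy":0,"dz":0.004,"rx":0,"ry":0,"rz":5.2,"hand":0.02},{"dx":0,"dy":0,"dz":0.004,"rx":0,"ry":0,"rz":5.2,"hand":0.02},{"dx":0,"dy":0,"dz":0.004,"rx":0,"ry":0,"rz":5.2,"hand":0.02},{"dx":0,"dy":0,"dz":0.004,"rx":0,"ry":0,"rz":5.2,"hand":0.02},{"dx":0,"dy":0,"dz":0,"rx":0,"ry":0,"rz":0,"hand":0.02}]' >/dev/null
python3 -m pendant '[{"dx":0,"dy":0,"dz":0.025,"rx":0,"ry":0,"rz":0,"hand":0.02},{"dx":0,"dy":0,"dz":0.03,"rx":0,"ry":0,"rz":0,"hand":0.02},{"dx":0,"dy":0,"dz":0.02,"rx":0,"ry":0,"rz":0,"hand":0.02},{"dx":0,"dy":0,"dz":0.01,"rx":0,"ry":0,"rz":0,"hand":0.02},{"dx":0,"dy":0,"dz":0.008,"rx":0,"ry":0,"rz":0,"hand":0.02},{"dx":0,"dy":0,"dz":0,"rx":0,"ry":0,"rz":0,"hand":0.02},{"dx":0,"dy":0,"dz":0,"rx":0,"ry":0,"rz":0,"hand":0.02}]' >/dev/null; python3 m.py
```

```text
p [0.448  0.1883 0.0163] x [ 6.070e-02  9.982e-01 -1.000e-04] hdg 86.52 z [ 6.e-04 -1.e-04 -1.e+00] q [ 0.25  0.37  1.99 -0.    0.78  0.32] F [-0.2  0.9 -4.1] M [ 0.41 -0.04 -0.02] 0.02668228461275295 112.07767009735107 20.9
```

```bash
python3 -m pendant '[{"dx":0,"dy":0,"dz":0.003,"rx":0,"ry":0,"rz":0,"hand":0.02},{"dx":0,"dy":0,"dz":0.003,"rx":0,"ry":0,"rz":0,"hand":0.02},{"dx":0,"dy":0,"dz":0,"rx":0,"ry":0,"rz":0,"hand":0.02}]' >/dev/null; python3 m.py
python3 -m pendant '[{"dx":0,"dy":0,"dz":0.002,"rx":0,"ry":0,"rz":0,"hand":0.02},{"dx":0,"dy":0,"dz":0.002,"rx":0,"ry":0,"rz":0,"hand":0.02},{"dx":0,"dy":0,"dz":0,"rx":0,"ry":0,"rz":0,"hand":0.02}]' >/dev/null; python3 m.py
```

```text
p [0.4475 0.1885 0.0104] x [0.0609 0.9981 0.    ] hdg 86.51 z [ 9.e-04 -0.e+00 -1.e+00] q [ 0.26  0.38  2.   -0.    0.76  0.32] F [ 1.   0.1 -3.7] M [ 0.29 -0.06  0.06] 0.02658156965199307 112.08114981651306 21.15
p [0.4472 0.1885 0.0062] x [ 6.070e-02  9.982e-01 -2.000e-04] hdg 86.52 z [ 3.e-04 -2.e-04 -1.e+00] q [ 0.26  0.39  2.01 -0.    0.75  0.32] F [ 0.6  0.  -3.1] M [ 0.17 -0.05  0.07] 0.02634647051590325 112.18303084373474 21.4
```

Slight contact begins. Another 1.5 mm, then open and rise.

```bash
python3 -m pendant '[{"dx":0,"dy":0,"dz":0.001,"rx":0,"ry":0,"rz":0,"hand":0.02},{"dx":0,"dy":0,"dz":0.001,"rx":0,"ry":0,"rz":0,"hand":0.02},{"dx":0,"dy":0,"dz":0,"rx":0,"ry":0,"rz":0,"hand":0.02}]' >/dev/null; python3 m.py
python3 -m pendant '[{"dx":0,"dy":0,"dz":0,"rx":0,"ry":0,"rz":0,"hand":0.03},{"dx":0,"dy":0,"dz":0,"rx":0,"ry":0,"rz":0,"hand":0.04},{"dx":0,"dy":0,"dz":0,"rx":0,"ry":0,"rz":0,"hand":0.06},{"dx":0,"dy":0,"dz":0,"rx":0,"ry":0,"rz":0,"hand":0.06},{"dx":0,"dy":0,"dz":0,"rx":0,"ry":0,"rz":0,"hand":0.06},{"dx":0,"dy":0,"dz":-0.02,"rx":0,"ry":0,"rz":0,"hand":0.06},{"dx":0,"dy":0,"dz":-0.03,"rx":0,"ry":0,"rz":0,"hand":0.06},{"dx":0,"dy":0,"dz":-0.04,"rx":0,"ry":0,"rz":0,"hand":0.06},{"dx":0,"dy":0,"dz":-0.04,"rx":0,"ry":0,"rz":0,"hand":0.06},{"dx":0,"dy":0,"dz":-0.04,"rx":0,"ry":0,"rz":0,"hand":0.06},{"dx":0,"dy":0,"dz":-0.04,"rx":0,"ry":0,"rz":0,"hand":0.06},{"dx":0,"dy":0,"dz":0,"rx":0,"ry":0,"rz":0,"hand":0.06}]'; python3 red.py|tail -1
python3 - <<'E'
from h import *
s=grab('scene','f.png');cv2.imwrite('pics/p4.png',cv2.resize(s['frame'][60:330,180:400],(480,590))[:,:,::-1])
E
```

```text
p [0.4474 0.1886 0.0045] x [ 0.0613  0.9981 -0.    ] hdg 86.49 z [ 5.e-04 -1.e-04 -1.e+00] q [ 0.26  0.39  2.01 -0.    0.75  0.32] F [ 0.1  0.3 -1.4] M [ 0.03 -0.04  0.04] 0.02680575838998346 112.66740202903748 21.65
clock: 22.65
position: [0.4518, 0.1899, 0.2224]
ee_rot: [0.004, 0.728, 0.685, 0.007]
contact_force: [0.4, 0.2, 0.5]
width: 0.06
gripper_force: 0.0
measured shift -6.359999999999985
```

View pics/p4.png

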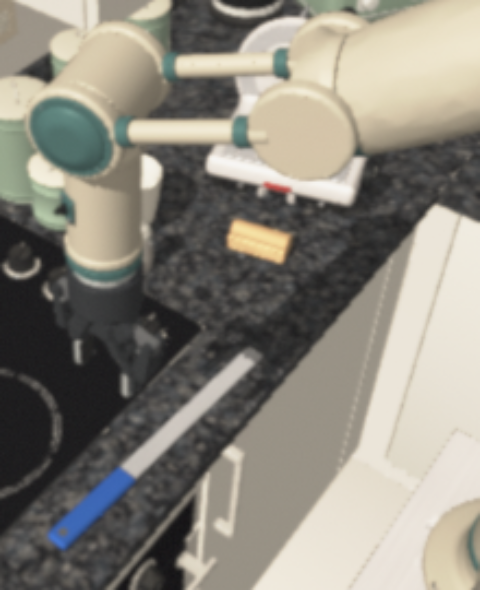

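The bar lies flat on the worktop, from (55,540) to (255,355) in the crop. The slicer stands on its legs at about 0.10 rad, the block is in place and the gripper touches nothing.

```bash
python3 -c "
from rig import manip
print(manip.sign_off())"
```

```text
the job is handed in; nothing more can be done
None
```

The job is handed in: the slicer stands on its prop legs, tipped about 0.10 rad by the camera image. The bar lies flat back in its original place, well away from the slicer, and in the pictures I took the mug, mill and shaker had not moved.

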